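# Exchange the specimen in the viewing station of a four-way slide tray

## Robot

A 6-joint arm with a two-finger parallel gripper is mounted at the origin on a cart in front of the work surface, level with it; the furniture and walls round the work are solid. World frame = base frame: x ahead of the robot, y to its left, z up, the work surface at z = 0. Lengths are in m, angles in rad, forces in N, time in s.
With the tool pointing down it reaches from about 0.425 to 0.95 m from the base axis. Payload 3.5 kg.
Tool frame: the origin (TCP) lies midway between the tips of the shut fingers; the grasp point (between the pads) lies grasp_offset behind it (grasp_offset is the distance from the TCP to the grasp point, in m); z points along the fingers, y is the direction in which the jaws open and shut (so a half turn about z gives the same grasp; the last joint's range is limited). The gripper opens to 85 mm and grips with 20 to 120 N. Pads are 22 mm wide; open, the fingers measure 114 mm over their backs; the gripper's body (76 mm by 85 mm) begins 54 mm behind the grasp point. The pads swing forward as they close: fully open they stand 13 mm farther back than shut.
Start: joints at [1.05, 0.286, 1.577, -0, 1.279, -0.15], TCP at [0.245, 0.629, 0.231] pointing down, gripper open.
Joint ranges: [-2.77, 2.77], [-0.9, 2.22], [0.21, 2.48], [-1.53, 4.67], [0.24, 2.81], [-2.84, 2.84]. Speed limits (rad/s): [2.79, 2.79, 3.14, 3.14, 3.14, 3.14].

## Interface

Orientations are given as a unit quaternion [x, y, z, w].
In Python, from plant import * gives the robot as it stands.
- The arm moves only by the tool jog_arm, never from a script. Its argument "targets" is text: rows parted by semicolons, each of 7 numbers parted by spaces: the shift along the world's x, y, z in mm, then the turn, a rotation vector about the world's x, y, z in degrees, then the gripper's target within -1 to 1 (fully open at 1, half-way at 0, shut at -1). A call has 1 to 10 rows; each row shifts and turns the pose as measured when the row begins; what a row does not reach is not made up. A row lasts 1/12 s, in which the tool goes at most 41.7 mm and 7.16 degrees, less where a joint would pass 70% of its speed; a pose out of reach is approached as far as the arm can. A call with a gripper value outside its range is refused whole. The fingers move at their own pace and stop on an object; "force" is the grip in N (left out, the last holds). Time passes only in rows, so rows that do not move let the fingers close. It gives the time, the measured TCP pose, the force and the opening at its end, in the units of the state.
- get_state(): the state, without advancing time (a new reading comes with each control period).
- read_camera(name): name is "side" or "top" or "wrist"; returns a dict with "pixels" (384x512x3 uint8, blue, green, red), "mtx" (3x3 intrinsics, pixels), "world_from_camera" (4x4, takes a point from camera to world coordinates). Camera axes: x right, y up, looking along -z (the intrinsics and any distortion apply to the point x, -y, -z); pixel columns grow to the right and rows downward; lengths in m; the calibration is good to about 2 mm. A picture is of the moment at which its call begins. There is no depth.
- sign_off(): hands the job in, once; it reports no verdict.
Trained networks look in a picture, given as the dict that the camera call returned (one of the last four; its "shot" number tells which), for a name from the list of things; names that differ only in an ending like _2 or _b are one class to them, and where a whole thing is asked for, a point or a joint stands for the part that bears it (a point fixed in the world has none). Each returns a list of dicts, best first, with "p" (0 to 1); they miss things now and then, are a little off and sometimes report something else, mostly with a low value. They report only what shows in the picture. A call takes as long as a camera call.
- spot_in(target, picture): "uv" ([column, row] in pixels, amid what is visible of it).
- silhouettes(target, picture): "mask" (384x512 bool, what is visible of it) and "uv" ([column, row] in pixels, amid what is visible of it).
- mark_of(target, picture): "uv" ([column, row] in pixels: a listed point, or the origin of a listed thing).
The state is a dict: "time": time; "qpos": joint angles; "dq": joint speeds; "joint_efforts": joint torques, N m; "eef_pos": TCP position; "tcp_rot": TCP orientation; "contact_force": force on the tool from outside, world axes, zero at the start; "wrist_torque": the same for the moment, N m; "opening": opening from 0.0 (shut) to 1.0 (fully open).
Only numpy, scipy, OpenCV 4.12 (cv2) and the standard library are available. Lean on these libraries where they do the work, as an engineer would, in place of code of your own. Each camera call takes 0.05 s, during which the arm holds its last target.

## Task

Exchange the specimen in the viewing station of the four-way slide tray: slide the green carrier, left part-way out of the viewing station at the far end (white light window in the floor, thumb screw behind), straight back through the crossing and fully into the empty bay at the near end. Then slide the red carrier from its side bay to the crossing and on into the viewing station, past the spring catch, and press it gently home until you feel it firm against the adjustable stop, and let go. Feel your way and force no carrier against the tray; leave the blue carrier in its bay and the petri dish and oil bottle where they stand.

Things in the scene. Friction and masses are not known exactly. Their poses are not given: they have to be found in the camera images.
- tray: Grey metal tray with dark cover plates, fixed. Origin on the worktop under the centre of the crossing; x to the viewing station (away from the robot, +-0.4 rad), y left, z up. x -84 to 106, y -84 to 84 mm. Four channels 52 mm wide (carrier plates 50) cross; channel floor at 9 mm.
- guides: Side walls, lips and bay ends of the tray's channels, fixed on it (same origin and axes); with the stop and the catch. Lips (15.5 to 18.5 mm above the worktop, 3 mm in over the plates' edges) hold carriers down. Walls and ends are stiff, about 20 N per mm: a carrier forced on them with over 40 N is damaged.
- near_home (a point): In the tray at x = -52 mm, y = 0, 33 mm above the worktop: where the green carrier's point is when it lies against the rubber pad that ends the near (-x) bay. Empty at the start.
- crossing (a point): Centre of the crossing, 33 mm above the worktop: a carrier here is in line with all four channels. The side bays left (+y) and right (-y) have rigid ends; carriers stand in them about 52 mm from here. Carriers slide with 0.3 N of drag or less.
- stop_bracket: Metal bracket that closes the viewing station; origin 102 mm from the crossing in tray x, 9 mm up. Carries a white stop bar on a thumb screw, left where the last user set it: its rigid face is at x = 79 to 91 mm in the tray, NOT measured. A carrier home against it stands at x = 54 to 66 mm. Firm: over 3 N felt; over 15 N on it is too hard, so creep up.
- catch (a joint): Sprung pin in the viewing station's +y wall at tray x = 34 mm, nose 5 mm across. How far it is pressed back (m), 0 = out, 8 mm into the channel; 1.5 N plus 0.25 N per mm. A carrier's cut corner presses it back between x = 4 and 13 mm (1 to 5 N of push); it rides at 0.006 to 0.008 (about 1 N drag), springs out behind from x = 52 mm, to 0 to 0.0055 when home.
- carrier_green_c (a point): Carrier with green resin cylinder (30 mm across, 20 to 46 mm above the worktop; grip it there, any yaw) on a black ring (38 mm, top at 20 mm) on a metal slide plate 50 x 50 x 5 mm, corners cut 8 mm at 45 degrees. Point: on the axis, 33 mm above the worktop, 24 above its underside. 0.08 to 0.17 kg. Starts at tray x = 43 to 48 mm, y = 0.
- carrier_red_c (a point): Carrier with red resin cylinder (30 mm across, 20 to 46 mm above the worktop; grip it there, any yaw) on a black ring (38 mm, top at 20 mm) on a metal slide plate 50 x 50 x 5 mm, corners cut 8 mm at 45 degrees. Point: on the axis, 33 mm above the worktop, 24 above its underside. 0.08 to 0.17 kg. Starts in the left or right side bay.
- carrier_blue_c (a point): Carrier with blue resin cylinder (30 mm across, 20 to 46 mm above the worktop; grip it there, any yaw) on a black ring (38 mm, top at 20 mm) on a metal slide plate 50 x 50 x 5 mm, corners cut 8 mm at 45 degrees. Point: on the axis, 33 mm above the worktop, 24 above its underside. 0.08 to 0.17 kg. In the other side bay; stays there.
- petri_dish_c (a point): Petri dish, 95 mm across, 17 mm high, loose bystander; this point 8 mm above its underside on the axis.
- oil_bottle_c (a point): Dropper bottle with black cap, 32 mm across, 88 mm high, loose bystander; this point on its axis at half height.

How it is judged:
By the outcome, as a careful person would: the job done as asked, in the order asked, and still so for the second after the job is handed in, with the robot touching nothing.
It also fails if it takes over 64 s, if anything falls off the work surface, if the arm or the gripper's body presses on something with over 40 N, if the wrist force passes 120 N, or if a joint passes its speed limit or range.

## Working session

There is one attempt and no reset: what is moved stays moved. The work goes in short steps, Python scripts to look and compute and a tool call to move; the robot and the scene stay as the last step left them, time stands still between calls to the robot, and variables do not carry over. Pictures are saved under pics/ and viewed, and the job is handed in when it is done.

Besides the shell and the picture viewer there is one more tool, called after "Request:" by a JSON object that holds its "fn" and its "kwargs", one argument or row to a line. jog_arm: Moves the arm, as the interface text tells. Its arguments: {"type":"object","properties":{"targets":{"type":"string"},"force":{"type":"number"}},"required":["targets"]}

```bash
mkdir -p pics
cat > h.py <<'E'
from plant import *
import numpy as np, cv2
def shot(cam,name):
    d=read_camera(cam); cv2.imwrite('pics/'+name+'.png',d['pixels']); return d
def ray(d,uv):
    K=np.array(d['mtx']);T=np.array(d['world_from_camera'])
    p=np.linalg.inv(K)@[uv[0],uv[1],1]; p=np.array([p[0],-p[1],-p[2]])
    return T[:3,3],T[:3,:3]@p
def atz(d,uv,z):
    o,r=ray(d,uv); return o+r*(z-o[2])/r[2]
def proj(d,P):
    T=np.linalg.inv(np.array(d['world_from_camera']));q=T[:3,:3]@np.array(P)+T[:3,3]
    v=np.array(d['mtx'])@[q[0],-q[1],-q[2]];return v[:2]/v[2]
E
python3 - <<'E'
from h import *
s=get_state();print({k:np.round(v,4).tolist() for k,v in s.items()})
try: print(grasp_offset)
except Exception as e: print(e)
for c in ['top','side','wrist']:
    d=shot(c,c+'0'); print(c,d.keys(),np.round(np.array(d['world_from_camera']),3).tolist())
    if c=='wrist': continue
    for n,z in [('carrier_green_c',.033),('carrier_red_c',.033),('carrier_blue_c',.033),('tray',0),('crossing',.033),('near_home',.033),('stop_bracket',.009),('petri_dish_c',.008),('oil_bottle_c',.044)]:
        r=mark_of(n,d)
        for x in r[:2]: print(n,np.round(x['uv'],1),round(x['p'],2),np.round(atz(d,x['uv'],z)*1000,1))
print(get_state()['time'])
E
```

```text
{'time': 0.0, 'qpos': [1.05, 0.2872, 1.5782, 0.0, 1.2786, -0.15], 'dq': [0.0027, 0.0004, -0.0008, 0.0016, 0.0001, 0.0009], 'joint_efforts': [-0.0003, -40.5973, -29.2632, -0.0, 0.0058, -0.0], 'eef_pos': [0.2442, 0.6285, 0.2299], 'tcp_rot': [0.1843, 0.9829, -0.0011, -0.0004], 'contact_force': [0.091, 0.511, -0.0104], 'wrist_torque': [-0.0373, -0.0074, -0.0103], 'opening': 0.9998}
0.0187
top dict_keys(['pixels', 'mtx', 'world_from_camera', 'shot']) [[0.013, 0.998, -0.065, 0.462], [-1.0, 0.014, 0.006, 0.358], [0.007, 0.065, 0.998, 0.962], [0.0, 0.0, 0.0, 1.0]]
carrier_green_c [291.  166.2] 0.89 [574.5 269.9  33. ]
carrier_green_c [301.6 140.6] 0.52 [626.1 249.2  33. ]
carrier_red_c [253.8 180.7] 0.95 [544.7 343.3  33. ]
carrier_red_c [245.4 118.2] 0.66 [669.6 361.7  33. ]
carrier_blue_c [303.4 199.2] 0.56 [509.4 244.9  33. ]
tray [283.5 188. ] 0.92 [533.4 281.8   0. ]
crossing [283.3 184.9] 0.88 [537.1 284.9  33. ]
crossing [254.  175.6] 0.37 [554.8 343.   33. ]
near_home [270.4 209.5] 0.65 [488.2 309.9  33. ]
stop_bracket [302.4 140.3] 0.76 [631.  244.7   9. ]
stop_bracket [281.2 188.4]
[... 304 characters left out ...]
312], [-0.012, 0.931, 0.366, 0.351], [0.0, 0.0, 0.0, 1.0]]
carrier_green_c [287.1 201.2] 0.54 [567.6 268.6  33. ]
carrier_red_c [261.6 200. ] 0.92 [531.  302.3  33. ]
carrier_blue_c [274.1 212.7] 0.96 [516.4 240.7  33. ]
tray [266.7 220.3] 0.81 [526.  278.4   0. ]
crossing [266.7 201. ] 0.76 [536.2 292.5  33. ]
near_home [241.9 204.9] 0.63 [487.4 304.8  33. ]
stop_bracket [265.4 203.7] 0.54 [557.7 328.2   9. ]
petri_dish_c [234.8 190.7] 0.7 [544.8 428.9   8. ]
oil_bottle_c [292.2 171. ] 0.47 [665.5 377.2  44. ]
wrist dict_keys(['pixels', 'mtx', 'world_from_camera', 'shot']) [[0.362, -0.893, -0.267, 0.177], [0.932, 0.347, 0.104, 0.655], [-0.0, -0.286, 0.958, 0.373], [0.0, 0.0, 0.0, 1.0]]
1.05
```

Run:
```python
import cv2,numpy as np
t=cv2.imread('pics/top0.png');s=cv2.imread('pics/side0.png')
a=cv2.resize(t[90:260,170:350],None,fx=3.3,fy=3.3,interpolation=cv2.INTER_CUBIC)
b=cv2.resize(s[140:270,180:350],None,fx=4,fy=4,interpolation=cv2.INTER_CUBIC)
cv2.imwrite('pics/a.png',a);cv2.imwrite('pics/b.png',b)
```

```text
(no output)
```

View pics/a.png

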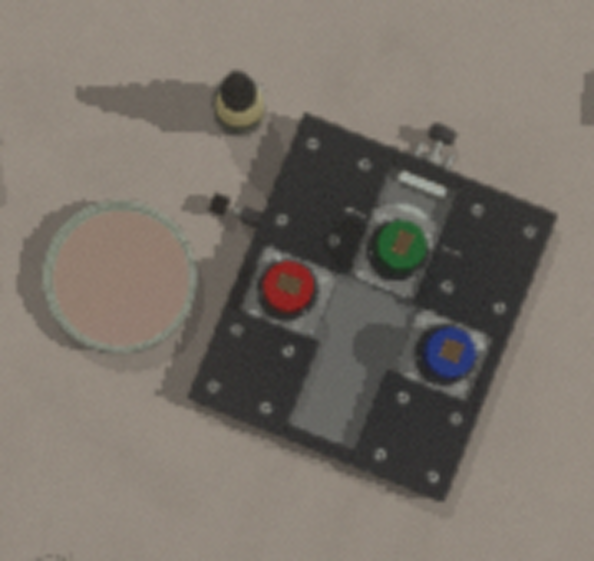

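View pics/b.png

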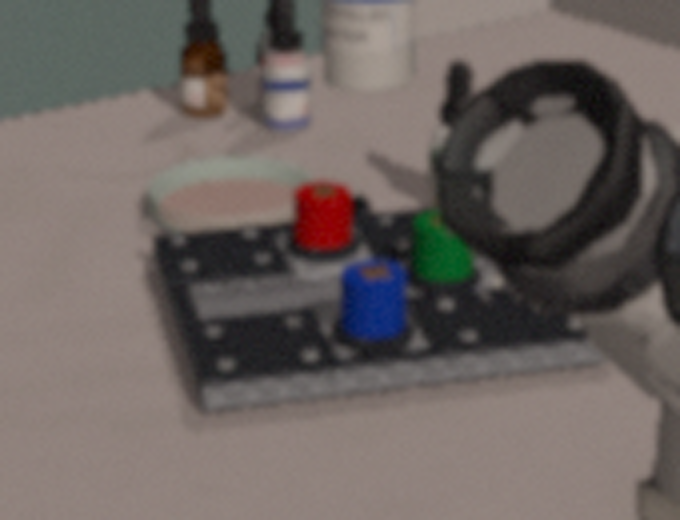

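View pics/wrist0.png

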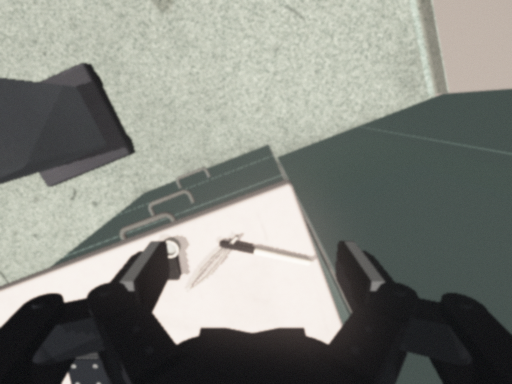

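View pics/top0.png

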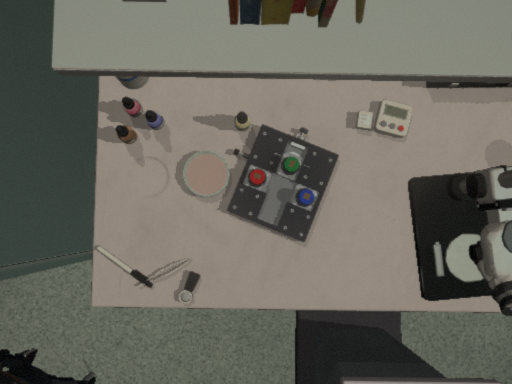

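The top picture shows the tray yawed about -0.37 rad. Red is in the left (+y) bay at (257,177), green is in the station at (291,165), and blue is on the right at (306,197). The catch knob is at (236,152). Next I fit the tray pose.

Run:
```python
from h import *
d=read_camera('top')
c=np.array([(307,113),(556,214),(443,500),(190,397)])/3.3+[170,90]
W=[atz(d,u,.0185)[:2]*1000 for u in c]
W=np.array(W);print(W.round(1))
# far-left(106,84), far-right(106,-84), near-right, near-left
L=np.array([[106,84],[106,-84],[-84,-84],[-84,84]],float)
def fit(L,W):
    lm=L.mean(0);wm=W.mean(0);H=(L-lm).T@(W-wm)
    a=np.arctan2(H[0,1]-H[1,0],H[0,0]+H[1,1]);R=np.array([[np.cos(a),-np.sin(a)],[np.sin(a),np.cos(a)]])
    t=wm-R@lm;return a,t,R
a,t,R=fit(L,W);print(a,t,((L@R.T+t)-W).round(1))
hsv=cv2.cvtColor(d['pixels'],cv2.COLOR_BGR2HSV)
for n in ['red','green','blue']:
    m=silhouettes('carrier_%s_c'%n,d)
    for x in m[:1]:
        print(n,x['uv'],x['p'],x['mask'].sum())
    h=hsv[...,0].astype(int);s=hsv[...,1]
    k={'red':((h<10)|(h>170)),'green':(h>45)&(h<80),'blue':(h>105)&(h<130)}[n]&(s>130)
    k[:130]=0;k[215:]=0;k[:,:245]=0;k[:,330:]=0
    v,u=np.nonzero(k);uv=[u.mean(),v.mean()]
    p=atz(d,uv,.045)[:2]*1000;print(n,len(u),uv,p.round(1),'tray',(R.T@(p-t)).round(1))
```

```text
[[660.9 325.8]
 [600.7 172.8]
 [425.7 241. ]
 [485.8 394.8]]
-0.37347613005682706 [533.02950919 287.61149296] [[ 1.4  1.3]
 [ 0.4 -2.1]
 [-1.5 -0.9]
 [-0.3  1.7]]
red 161 [np.float64(256.85093167701865), np.float64(176.6335403726708)] [551.6 337.6] tray [-0.9 53.4]
green [289.3, 168.5] 0.98 493
green 96 [np.float64(290.9166666666667), np.float64(164.53125)] [576.4 271.2] tray [46.3  0.6]
blue [301.2, 198.3] 0.71 479
blue 118 [np.float64(305.3305084745763), np.float64(196.5)] [514.1 242.6] tray [ -1.2 -48.8]
```

Request:
{"fn": "jog_arm", "kwargs": {
  "targets": "26 -28 0 0 0 0 0.2;26 -28 0 0 0 0 0.2;26 -28 0 0 0 0 0.2;26 -28 0 0 0 0 0.2;26 -28 0 0 0 0 0.2;26 -28 0 0 0 0 0.2;26 -28 0 0 0 0 0.2;26 -28 0 0 0 0 0.2;26 -28 0 0 0 0 0.2;26 -28 0 0 0 0 0.2",
  "force": 20
}}

```text
time: 2.08
eef_pos: [0.5068, 0.342, 0.2327]
tcp_rot: [0.177, 0.984, 0.003, 0.0]
contact_force: [0.4, 0.4, 1.0]
opening: 0.603
```

Request:
{"fn": "jog_arm", "kwargs": {
  "targets": "18 -29 -10 0 0 0 0.2;18 -29 -10 0 0 0 0.2;0 0 0 0 0 0 0.2;0 0 0 0 0 0 0.2"
}}

```text
time: 2.42
eef_pos: [0.5503, 0.2745, 0.2137]
tcp_rot: [0.182, 0.983, 0.003, 0.003]
contact_force: [0.0, -0.3, -0.0]
opening: 0.603
```

Run:
```python
from h import *
d=shot('wrist','w1');np.save('w1.npy',{k:np.array(v) for k,v in d.items()},allow_pickle=True)
s=get_state();print(s['time'],s['eef_pos'],s['tcp_rot'],s['contact_force'],s['dq'])
for n,z in [('carrier_green_c',.033),('carrier_red_c',.033),('carrier_blue_c',.033),('tray',0),('crossing',.033),('near_home',.033),('stop_bracket',.009)]:
    for x in mark_of(n,d)[:1]: print(n,np.round(x['uv'],1),round(x['p'],2),np.round(atz(d,x['uv'],z)*1000,1))
```

```text
2.4667 [0.5501118  0.27461631 0.21353858] [0.18115298 0.98344662 0.00258724 0.00310652] [-0.43944842  0.01743842 -0.52847318] [ 0.0378647  -0.00696458  0.00369086  0.01008581  0.0045562   0.00165574]
carrier_green_c [255.5 193.5] 0.56 [577.1 270.1  33. ]
carrier_red_c [306.2 153.7] 0.74 [553.4 340.6  33. ]
carrier_blue_c [303.  154.1] 0.66 [552.6 337.1  33. ]
tray [256.8 152.4] 0.82 [537.1 287.6   0. ]
crossing [253.8 154.5] 0.76 [533.  284.6  33. ]
near_home [257.6 106. ] 0.8 [485.1 307.2  33. ]
stop_bracket [257.  229.9] 0.92 [632.  251.9   9. ]
```

View pics/w1.png

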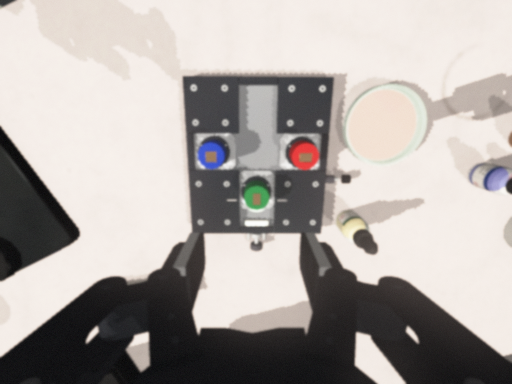

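```bash
cat >> h.py <<'E'
from scipy.optimize import least_squares
def load(f): return np.load(f,allow_pickle=True).item()
def blobs(d,box):
    hsv=cv2.cvtColor(d['pixels'],cv2.COLOR_BGR2HSV);h=hsv[...,0].astype(int);s=hsv[...,1];out={}
    for n,k in {'red':((h<10)|(h>170)),'green':(h>45)&(h<85),'blue':(h>105)&(h<130)}.items():
        k=(k&(s>110)).astype(np.uint8);m=np.zeros_like(k);x0,x1,y0,y1=box;m[y0:y1,x0:x1]=k[y0:y1,x0:x1]
        c,_=cv2.findContours(m,cv2.RETR_EXTERNAL,cv2.CHAIN_APPROX_NONE)
        if c: out[n]=max(c,key=cv2.contourArea)[:,0]
    return out
E
python3 - <<'E'
from h import *
d=load('w1.npy');im=d['pixels'];print(np.round(d['world_from_camera'],3).tolist())
cv2.imwrite('pics/w1z.png',cv2.resize(im[60:265,165:365],None,fx=2.9,fy=2.9,interpolation=cv2.INTER_CUBIC))
g=cv2.cvtColor(im,cv2.COLOR_BGR2GRAY)
# edges: scan lines for subpixel transitions
def edge(p,dirv,n=14):
    t=np.arange(-n,n+.1,.25);P=np.array(p)+t[:,None]*np.array(dirv)
    v=cv2.remap(g.astype(np.float32),P[:,0].astype(np.float32)[None],P[:,1].astype(np.float32)[None],cv2.INTER_LINEAR)[0]
    v=cv2.GaussianBlur(v[None],(9,1),0)[0];i=np.argmax(np.abs(np.diff(v)));return P[i]
pts=[]
for x in list(range(196,235,6))+list(range(284,325,6)): pts.append(('n',edge((x,76),(0,1),8)))
for x in list(range(200,238,6))+list(range(280,315,6)): pts.append(('f',edge((x,233),(0,1),6)))
for y in list(range(90,130,6))+list(range(170,222,6)):
    w=(y-77)/156; pts.append(('r',edge((184+8*w,y),(1,0),6))); 
    if not 170<=y<185: pts.append(('l',edge((333-11*w,y),(1,0),6)))
W=np.array([atz(d,p,.0185)[:2]*1000 for _,p in pts]);S=[a for a,_ in pts]
def res(q):
    a,x,y=q;R=np.array([[np.cos(a),-np.sin(a)],[np.sin(a),np.cos(a)]]);L=(W-[x,y])@R
    return [ {'n':l[0]+84,'f':l[0]-106,'l':l[1]-84,'r':l[1]+84}[s] for l,s in zip(L,S)]
r=least_squares(res,[-.373,533,288],loss='soft_l1');print(r.x)
e=np.array(res(r.x));
for s in 'nflr': print(s,np.round([x for x,k in zip(e,S) if k==s],1))
a,x,y=r.x;R=np.array([[np.cos(a),-np.sin(a)],[np.sin(a),np.cos(a)]])
# carriers: fit whole cylinder hull projection to contour
B=blobs(d,(165,365,60,265))
th=np.linspace(0,2*np.pi,48)
for n,c in B.items():
    c=cv2.convexHull(c.astype(np.float32))[:,0]
    def rr(q):
        P=[proj(d,((q[0]+15*np.cos(t))/1e3,(q[1]+15*np.sin(t))/1e3,z)) for z in (.0235,.046) for t in th]
        h=cv2.convexHull(np.array(P,np.float32))
        return [cv2.pointPolygonTest(h,(float(p[0]),float(p[1])),True)-.5 for p in c]
    t0=atz(d,c.mean(0),.036)[:2]*1000
    f=least_squares(rr,t0,diff_step=1e-3);print(n,f.x.round(1),'tray',((f.x-[x,y])@R).round(1),np.std(f.fun).round(2))
E
```

```text
[[0.357, -0.893, -0.274, 0.482], [0.934, 0.343, 0.097, 0.299], [0.007, -0.291, 0.957, 0.355], [0.0, 0.0, 0.0, 1.0]]
[-3.69988102e-01  5.33086933e+02  2.89055788e+02]
n [0.8 0.8 1.  0.9 0.7 0.4 0.6 1.3 1.2 1.2 1.1 1.1 1.3 1.3]
f [-2.2 -0.8 -0.8 -0.9 -0.9 -0.9 -0.9 -1.  -1.  -1.1 -1.1 -1.4 -1.5]
l [-1.1 -1.  -0.9 -1.1 -0.8 -1.3 -0.9 -0.9 -1.1 -0.7 -1.3 -0.6 -1.1]
r [0.7 0.6 0.6 0.8 0.7 0.4 0.9 0.9 0.9 0.5 0.7 0.7 0.6 0.8 0.7 0.7]
red [552.5 336.9] tray [ 0.8 51.6] 0.4
green [578.3 270. ] tray [49.1 -1.4] 0.92
blue [515.1 241. ] tray [  0.6 -51.3] 0.44
```

View pics/w1z.png

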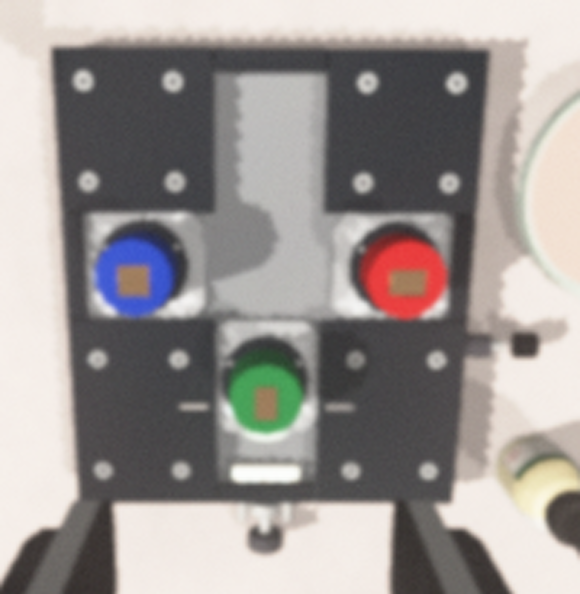

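Request:
{"fn": "jog_arm", "kwargs": {
  "targets": "9 -1 -30 -0.2 0.4 -0.3 0.2;9 -1 -30 0 0 0 0.2;9 -1 -30 0 0 0 0.2;0 0 -30 0 0 0 0.2;0 0 -10 0 0 0 0.2;0 0 0 0 0 0 0.2;0 0 0 0 0 0 0.2"
}}

```text
time: 3.4
eef_pos: [0.577, 0.2799, 0.086]
tcp_rot: [0.178, 0.984, 0.004, 0.005]
contact_force: [0.3, -1.1, 0.6]
opening: 0.601
```

```bash
cat >> h.py <<'E'
from scipy.spatial.transform import Rotation as Ro
A=-.370;T0=np.array([533.1,289.1]);RT=np.array([[np.cos(A),-np.sin(A)],[np.sin(A),np.cos(A)]])
def st():
    s=get_state();R=Ro.from_quat(s['tcp_rot']).as_matrix()
    p=np.array(s['eef_pos'])*1000;f=np.array(s['contact_force'])
    print('t',round(s['time'],2),'pos',p.round(1),'tray',((p[:2]-T0)@RT).round(1),'F tray',(f[:2]@RT).round(2),f[2].round(2),'M',np.round(s['wrist_torque'],2),'open',round(s['opening']*85,1))
    print(' yaw err deg',np.degrees(np.arctan2(R[1,1],R[0,1])-(A+np.pi/2)).round(2),'toolz',R[:,2].round(4));return s
def tw(x,y): print('tray->world',x,y,(RT@[x,y]).round(2))
E
python3 - <<'E'
from h import *
st();st()
d=shot('wrist','w2');np.save('w2.npy',{k:np.array(v) for k,v in d.items()},allow_pickle=True)
d=shot('side','s2');cv2.imwrite('pics/s2.png',cv2.resize(d['pixels'][100:270,160:400],None,fx=3.3,fy=3.3,interpolation=cv2.INTER_CUBIC))
E
```

```text
t 3.4 pos [577.  279.9  86. ] tray [44.3  7.4] F tray [ 0.62 -0.89] 0.64 M [-0.06  0.02 -0.01] open 51.1
 yaw err deg 0.74 toolz [ 0.012   0.0051 -0.9999]
t 3.4 pos [577.  279.9  86. ] tray [44.3  7.4] F tray [ 0.62 -0.89] 0.64 M [-0.06  0.02 -0.01] open 51.1
 yaw err deg 0.74 toolz [ 0.012   0.0051 -0.9999]
```

View pics/w2.png

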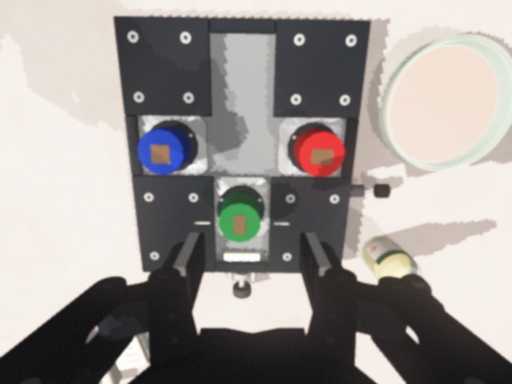

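View pics/s2.png

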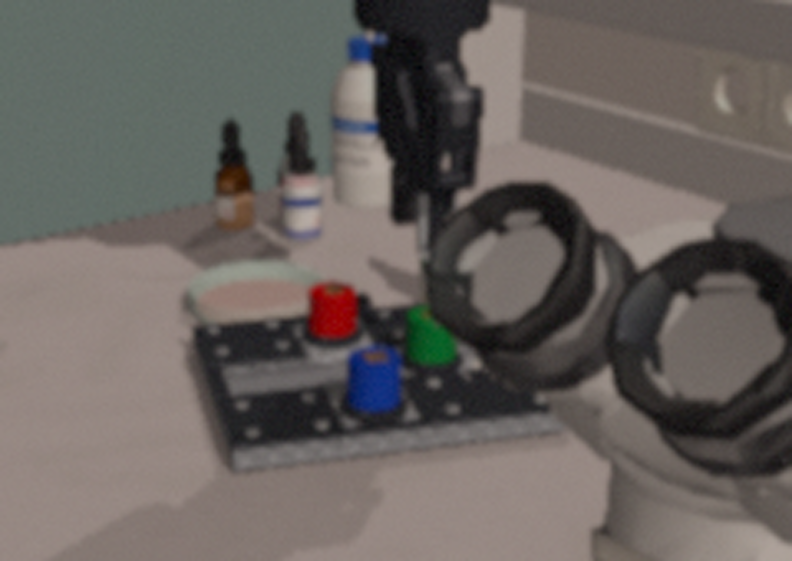

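```bash
cat > carr.py <<'E'
from h import *
th=np.linspace(0,2*np.pi,48)
def carriers(d,box,zlo=.0235):
    out={}
    for n,c in blobs(d,box).items():
        c=cv2.convexHull(c.astype(np.float32))[:,0]
        def rr(q):
            P=[proj(d,((q[0]+15*np.cos(t))/1e3,(q[1]+15*np.sin(t))/1e3,z)) for z in (zlo,.046) for t in th]
            h=cv2.convexHull(np.array(P,np.float32))
            return [cv2.pointPolygonTest(h,(float(p[0]),float(p[1])),True)-.5 for p in c]
        t0=atz(d,c.mean(0),.036)[:2]*1000
        f=least_squares(rr,t0,diff_step=1e-3);out[n]=f.x
        print(n,f.x.round(1),'tray',((f.x-T0)@RT).round(1),np.std(f.fun).round(2))
    return out
E
python3 - <<'E'
from carr import *
d=load('w2.npy');im=d['pixels'];g=cv2.cvtColor(im,cv2.COLOR_BGR2GRAY)
carriers(d,(110,370,10,260))
# tray screws/edges: predicted corners vs image
for L in [(106,84),(106,-84),(-84,-84),(-84,84)]:
    w=RT@L+T0; print(L,proj(d,(w[0]/1e3,w[1]/1e3,.0185)).round(1))
# channel side edges (lips at y=+-23, z .0185): scan row in near bay
for y in (60,80,100): 
    v=cv2.GaussianBlur(g[y-3:y+4].mean(0)[None].astype(np.float32),(3,1),0)[0];dv=np.diff(v)
    a=200+np.argmax(dv[200:225]);b=262+np.argmin(dv[262:285])
    for u in (a+.5,b+.5): 
        w=atz(d,(u,y),.0185)[:2]*1000;print(y,u,((w-T0)@RT).round(1))
E
```

```text
red [552.5 336.9] tray [ 0.8 51.6] 0.33
green [578.  270.1] tray [48.7 -1.4] 0.67
blue [515.1 241.1] tray [  0.6 -51.2] 0.4
(106, 84) [341.2 273.3]
(106, -84) [141.1 272. ]
(-84, -84) [111.   12.6]
(-84, 84) [372.3  17.2]
60 210.5 [-57.1 -21.3]
60 274.5 [-57.8  21.6]
80 224.5 [-44.8 -12.1]
80 273.5 [-45.2  21.4]
100 211.5 [-31.6 -21.3]
100 273.5 [-32.2  21.9]
```

Request:
{"fn": "jog_arm", "kwargs": {
  "targets": "0 -5 -2 -0.3 0.7 -0.7 0.2;0 -4 -10 0 0 0 0.2;0 0 -10 0 0 0 0.2;0 0 -3 0 0 0 0.2"
}}

```text
time: 3.83
eef_pos: [0.5823, 0.2719, 0.069]
tcp_rot: [0.184, 0.983, 0.003, 0.007]
contact_force: [-0.6, -0.5, -0.3]
opening: 0.599
```

```bash
python3 -c "
from h import *
st()"
```

```text
t 3.83 pos [582.3 271.9  69. ] tray [52.1  1.7] F tray [-0.41 -0.68] -0.33 M [ 0.01 -0.02 -0.03] open 50.9
 yaw err deg 0.0 toolz [ 0.0151  0.0039 -0.9999]
```

Request:
{"fn": "jog_arm", "kwargs": {
  "targets": "0 0 0 0 0 0 0.2;0 0 0 0 0 0 0.2;0 0 0 0 0 0 0.2;0 0 0 0 0 0 0.2"
}}

```text
time: 4.17
eef_pos: [0.5819, 0.2713, 0.0678]
tcp_rot: [0.184, 0.983, 0.003, 0.006]
contact_force: [-0.6, 0.5, -0.0]
opening: 0.6
```

```bash
python3 -c "
from h import *
st()"
```

```text
t 4.17 pos [581.9 271.3  67.8] tray [51.9  1.1] F tray [-0.73  0.3 ] -0.03 M [-0.    0.02  0.02] open 51.0
 yaw err deg -0.04 toolz [ 0.0134  0.0034 -0.9999]
```

Request:
{"fn": "jog_arm", "kwargs": {
  "targets": "-4.7 0 0 -0.2 0.8 0 0.2;0 0 0 0 0 0 0.2;0 0 0 0 0 0 0.2"
}}

```text
time: 4.42
eef_pos: [0.5769, 0.2715, 0.0682]
tcp_rot: [0.184, 0.983, -0.0, -0.001]
contact_force: [0.2, -0.4, 0.4]
opening: 0.601
```

```bash
python3 -c "
from h import *
st()"
```

```text
t 4.42 pos [576.9 271.5  68.2] tray [47.2 -0.6] F tray [ 0.32 -0.33] 0.4 M [0.03 0.04 0.03] open 51.1
 yaw err deg -0.03 toolz [-1.4e-03 -2.0e-04 -1.0e+00]
```

Request:
{"fn": "jog_arm", "kwargs": {
  "targets": "0 0 -14 0 0 0 0.2;0 0 -14 0 0 0 0.2;0 0 -10 0 0 0 0.2;0 0 0 0 0 0 0.2;0 0 0 0 0 0 0.2"
}}

```text
time: 4.83
eef_pos: [0.5762, 0.2715, 0.0255]
tcp_rot: [0.184, 0.983, -0.0, -0.001]
contact_force: [1.0, -0.8, 0.7]
opening: 0.602
```

Run:
```python
from h import *
st()
d=shot('wrist','w3')
```

```text
t 4.83 pos [576.2 271.5  25.5] tray [46.5 -0.9] F tray [ 1.26 -0.37] 0.73 M [ 0.01 -0.05 -0.02] open 51.2
 yaw err deg -0.02 toolz [-2.3e-03 -4.0e-04 -1.0e+00]
```

View pics/w3.png

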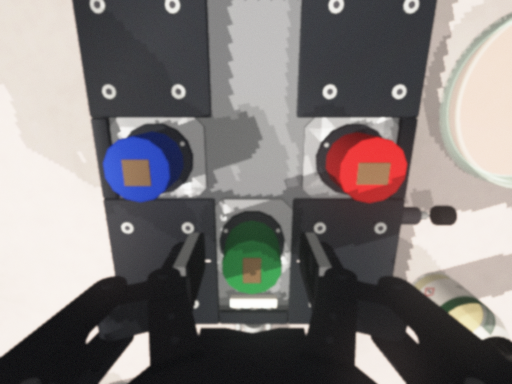

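Request:
{"fn": "jog_arm", "kwargs": {
  "targets": "0 0 -4 0 0 0 0.2;0 0 0 0 0 0 0;0 0 0 0 0 0 -0.2;0 0 0 0 0 0 -0.4;0 0 0 0 0 0 -0.4;0 0 0 0 0 0 -0.4;0 0 0 0 0 0 -0.4",
  "force": 20
}}

```text
time: 5.47
eef_pos: [0.576, 0.2713, 0.021]
tcp_rot: [0.184, 0.983, -0.0, -0.001]
contact_force: [-0.1, 0.1, -1.8]
opening: 0.341
```

Run:
```python
from h import *
st()
```

```text
t 5.47 pos [576.  271.3  21. ] tray [46.5 -1. ] F tray [-0.16  0.08] -1.79 M [ 0.1  -0.08 -0.01] open 29.0
 yaw err deg -0.02 toolz [-2.4e-03 -5.0e-04 -1.0e+00]
```

Request:
{"fn": "jog_arm", "kwargs": {
  "targets": "-4.7 1.8 0 0 0 0 -0.6;-4.7 1.8 0 0 0 0 -0.6;0 0 0 0 0 0 -0.6;0 0 0 0 0 0 -0.6"
}}

```text
time: 5.8
eef_pos: [0.5673, 0.2748, 0.0219]
tcp_rot: [0.184, 0.983, -0.0, 0.001]
contact_force: [1.6, -0.9, -1.1]
opening: 0.345
```

Run:
```python
from h import *
st()
```

```text
t 5.8 pos [567.3 274.8  21.9] tray [37. -1.] F tray [ 1.81 -0.24] -1.13 M [-0.15 -0.21 -0.01] open 29.3
 yaw err deg 0.0 toolz [ 0.0016 -0.0011 -1.    ]
```

Request:
{"fn": "jog_arm", "kwargs": {
  "targets": "-7.5 2.9 0 0 0 0 -0.6;-7.5 2.9 0 0 0 0 -0.6;-7.5 2.9 0 0 0 0 -0.6;0 0 0 0 0 0 -0.6;0 0 0 0 0 0 -0.6"
}}

```text
time: 6.22
eef_pos: [0.5417, 0.2846, 0.0217]
tcp_rot: [0.184, 0.983, -0.0, 0.001]
contact_force: [-0.1, 0.7, -0.8]
opening: 0.342
```

Run:
```python
from h import *
st()
```

```text
t 6.22 pos [541.7 284.6  21.7] tray [ 9.7 -1.1] F tray [-0.35  0.59] -0.81 M [0.01 0.07 0.08] open 29.0
 yaw err deg -0.0 toolz [ 1.1e-03 -7.0e-04 -1.0e+00]
```

Request:
{"fn": "jog_arm", "kwargs": {
  "targets": "-7.2 3.6 0 0 0 0 -0.6;-7.5 2.9 0 0 0 0 -0.6;0 0 0 0 0 0 -0.6;0 0 0 0 0 0 -0.6"
}}

```text
time: 6.55
eef_pos: [0.5235, 0.2925, 0.0215]
tcp_rot: [0.184, 0.983, -0.001, -0.001]
contact_force: [0.9, 0.2, -1.1]
opening: 0.343
```

Run:
```python
from h import *
st()
d=shot('wrist','w4')
```

```text
t 6.55 pos [523.5 292.5  21.5] tray [-10.2  -0.3] F tray [0.78 0.55] -1.08 M [ 0.02 -0.03 -0.02] open 29.2
 yaw err deg 0.04 toolz [-2.2e-03 -8.0e-04 -1.0e+00]
```

View pics/w4.png

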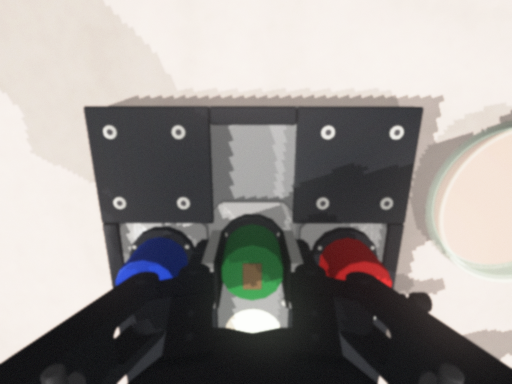

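Request:
{"fn": "jog_arm", "kwargs": {
  "targets": "-5.6 2.2 0 0 0 0 -0.6;-5.6 2.2 0 0 0 0 -0.6;-5.6 2.2 0 0 0 0 -0.6;-5.6 2.2 0 0 0 0 -0.6;-3.7 1.4 0 0 0 0 -0.6;0 0 0 0 0 0 -0.6;0 0 0 0 0 0 -0.6"
}}

```text
time: 7.18
eef_pos: [0.4946, 0.3035, 0.0214]
tcp_rot: [0.184, 0.983, -0.001, -0.001]
contact_force: [0.2, 0.1, -1.2]
opening: 0.343
```

Run:
```python
from h import *
st()
```

```text
t 7.18 pos [494.6 303.5  21.4] tray [-41.1  -0.5] F tray [0.16 0.21] -1.16 M [ 0.   -0.02  0.01] open 29.1
 yaw err deg 0.01 toolz [-2.7e-03 -8.0e-04 -1.0e+00]
```

Request:
{"fn": "jog_arm", "kwargs": {
  "targets": "-2.8 1.1 0 0 0 0 -0.6;-2.8 1.1 0 0 0 0 -0.6;-1.9 0.7 0 0 0 0 -0.6;0 0 0 0 0 0 -0.6;0 0 0 0 0 0 -0.6"
}}

```text
time: 7.6
eef_pos: [0.4869, 0.3067, 0.0217]
tcp_rot: [0.184, 0.983, -0.0, -0.001]
contact_force: [0.5, -0.1, -2.2]
opening: 0.343
```

Run:
```python
from h import *
st()
```

```text
t 7.6 pos [486.9 306.7  21.7] tray [-49.5  -0.4] F tray [0.46 0.1 ] -2.17 M [ 0.   -0.02  0.02] open 29.1
 yaw err deg -0.01 toolz [-2.e-03 -6.e-04 -1.e+00]
```

Request:
{"fn": "jog_arm", "kwargs": {
  "targets": "-0.9 0.4 0 0 0 0 -0.6;-0.9 0.4 0 0 0 0 -0.6;0 0 0 0 0 0 -0.6"
}}

```text
time: 7.85
eef_pos: [0.4852, 0.3074, 0.0217]
tcp_rot: [0.184, 0.983, -0.0, -0.001]
contact_force: [0.2, -0.7, -1.2]
opening: 0.343
```

Run:
```python
from h import *
st()
```

```text
t 7.85 pos [485.2 307.4  21.7] tray [-51.3  -0.2] F tray [ 0.39 -0.57] -1.2 M [0.05 0.04 0.02] open 29.2
 yaw err deg -0.03 toolz [-1.6e-03 -5.0e-04 -1.0e+00]
```

Request:
{"fn": "jog_arm", "kwargs": {
  "targets": "-0.9 0.3 0 0 0 0 -0.6;0 0 0 0 0 0 -0.6"
}}

```text
time: 8.02
eef_pos: [0.4843, 0.3077, 0.0217]
tcp_rot: [0.184, 0.983, -0.0, -0.001]
contact_force: [0.7, 0.2, -1.5]
opening: 0.346
```

Request:
{"fn": "jog_arm", "kwargs": {
  "targets": "-0.9 0.3 0 0 0 0 -0.6;0 0 0 0 0 0 -0.6"
}}

```text
time: 8.18
eef_pos: [0.4834, 0.308, 0.0217]
tcp_rot: [0.184, 0.983, -0.0, -0.001]
contact_force: [-0.4, -0.7, -1.4]
opening: 0.343
```

Run:
```python
from h import *
st()
```

```text
t 8.18 pos [483.4 308.   21.7] tray [-53.2  -0.3] F tray [-0.13 -0.8 ] -1.41 M [ 0.01  0.03 -0.  ] open 29.1
 yaw err deg -0.04 toolz [-1.6e-03 -5.0e-04 -1.0e+00]
```

Request:
{"fn": "jog_arm", "kwargs": {
  "targets": "-0.9 0.3 0 0 0 0 -0.6;0 0 0 0 0 0 -0.6"
}}

```text
time: 8.35
eef_pos: [0.4827, 0.3083, 0.0218]
tcp_rot: [0.184, 0.983, -0.0, -0.0]
contact_force: [-0.7, -0.0, -1.1]
opening: 0.338
```

Request:
{"fn": "jog_arm", "kwargs": {
  "targets": "-0.9 0.3 0 0 0 0 -0.6;0 0 0 0 0 0 -0.6"
}}

```text
time: 8.52
eef_pos: [0.4827, 0.3085, 0.0222]
tcp_rot: [0.184, 0.983, -0.0, 0.001]
contact_force: [-0.2, 0.6, -1.9]
opening: 0.345
```

Run:
```python
from h import *
st()
d=shot('wrist','w5')
```

```text
t 8.52 pos [482.7 308.5  22.2] tray [-54.   -0.2] F tray [-0.42  0.45] -1.9 M [ 0.06 -0.   -0.06] open 29.3
 yaw err deg -0.01 toolz [ 1.4e-03 -7.0e-04 -1.0e+00]
```

View pics/w5.png

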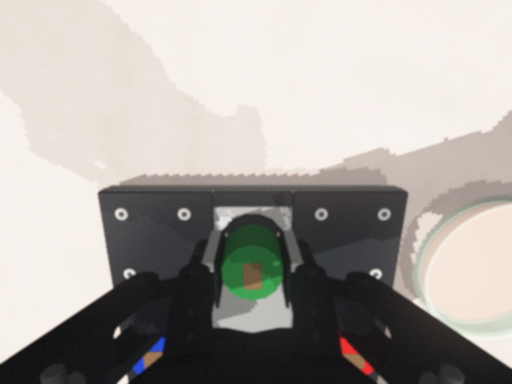

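Request:
{"fn": "jog_arm", "kwargs": {
  "targets": "-1.2 0.5 0 0 0 0 -0.6;-1.2 0.5 0 0 0 0 -0.6"
}}

```text
time: 8.73
eef_pos: [0.4825, 0.3086, 0.0223]
tcp_rot: [0.184, 0.983, -0.0, 0.004]
contact_force: [6.4, -1.9, -5.0]
opening: 0.344
```

Run:
```python
from h import *
st()
```

```text
t 8.73 pos [482.5 308.6  22.3] tray [-54.2  -0.1] F tray [6.62 0.49] -5.05 M [-0.48 -0.81 -0.05] open 29.2
 yaw err deg 0.05 toolz [ 0.0072 -0.002  -1.    ]
```

Request:
{"fn": "jog_arm", "kwargs": {
  "targets": "0 0 0 0 0.2 0 -0.6;0 0 0 0 0 0 0;0 0 0 0 0 0 0.2;0 0 0 0 0 0 0.2;0 0 0 0 0 0 0.2;0 0 0 0 0 0 0.2"
}}

```text
time: 9.23
eef_pos: [0.4817, 0.3094, 0.0229]
tcp_rot: [0.184, 0.983, -0.0, 0.001]
contact_force: [-0.2, 0.3, -0.4]
opening: 0.599
```

Run:
```python
from h import *
st()
```

```text
t 9.23 pos [481.7 309.4  22.9] tray [-55.2   0.3] F tray [-0.29  0.25] -0.39 M [-0.05 -0.01 -0.01] open 50.9
 yaw err deg -0.02 toolz [ 1.2e-03 -6.0e-04 -1.0e+00]
```

Request:
{"fn": "jog_arm", "kwargs": {
  "targets": "0 0 15 0 0 0 0.2;0 0 20 0 0 0 0.2;0 0 20 0 0 0 0.2;17 7 0 0 0 0 0.2;17 7 0 0 0 0 0.2;17 7 0 0 0 0 0.2;12 4 0 0 0 0 0.2;0 0 0 0 0 0 0.2;0 0 0 0 0 0 0.2"
}}

```text
time: 9.98
eef_pos: [0.544, 0.336, 0.0809]
tcp_rot: [0.183, 0.983, -0.0, -0.001]
contact_force: [-0.0, -0.4, -0.1]
opening: 0.599
```

Run:
```python
from carr import *
st()
d=shot('wrist','w6');carriers(d,(20,490,10,330))
```

```text
t 9.98 pos [544.  336.   80.9] tray [-6.8 47.6] F tray [ 0.1  -0.37] -0.08 M [0.03 0.03 0.01] open 50.9
 yaw err deg 0.06 toolz [-2.7e-03 -5.0e-04 -1.0e+00]
red [552.6 337.3] tray [ 0.7 52. ] 0.4
green [485.2 307.4] tray [-51.3  -0.3] 0.47
blue [515.  241.9] tray [  0.2 -50.6] 0.44
```

View pics/w6.png

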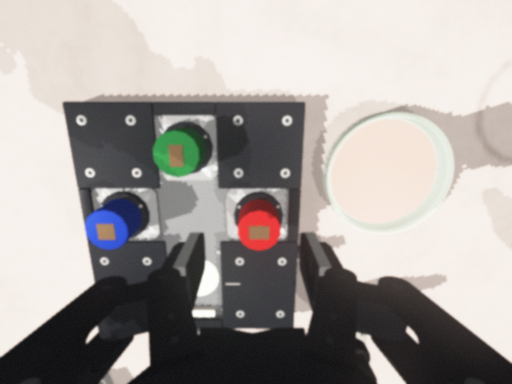

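Request:
{"fn": "jog_arm", "kwargs": {
  "targets": "8.3 1.3 0 0 -0.1 0 0.2;0 0 -14 0 0 0 0.2;0 0 -14 0 0 0 0.2;0 0 0 0 0 0 0.2;0 0 0 0 0 0 0.2"
}}

```text
time: 10.45
eef_pos: [0.5494, 0.3362, 0.0487]
tcp_rot: [0.183, 0.983, -0.001, -0.002]
contact_force: [-0.2, -1.0, 0.4]
opening: 0.597
```

Run:
```python
from carr import *
st()
```

```text
t 10.45 pos [549.4 336.2  48.7] tray [-1.9 49.8] F tray [ 0.16 -0.98] 0.38 M [0.02 0.   0.  ] open 50.7
 yaw err deg 0.09 toolz [-0.0045 -0.002  -1.    ]
```

Request:
{"fn": "jog_arm", "kwargs": {
  "targets": "3 1 0 0.1 -0.3 -0.1 0.2;0 0 0 0 0 0 0.2;0 0 -13 0 0 0 0.2;0 0 -10 0 0 0 0.2;0 0 0 0 0 0 0.2;0 0 0 0 0 0 0.2"
}}

```text
time: 10.95
eef_pos: [0.5513, 0.3369, 0.022]
tcp_rot: [0.184, 0.983, -0.001, -0.0]
contact_force: [0.1, -0.1, 0.0]
opening: 0.599
```

Run:
```python
from carr import *
st()
shot('wrist','w7')
```

```text
t 10.95 pos [551.3 336.9  22. ] tray [-0.3 51.2] F tray [0.16 0.  ] 0.02 M [-0.02 -0.01  0.01] open 50.9
 yaw err deg -0.02 toolz [-0.0011 -0.001  -1.    ]
```

View pics/w7.png

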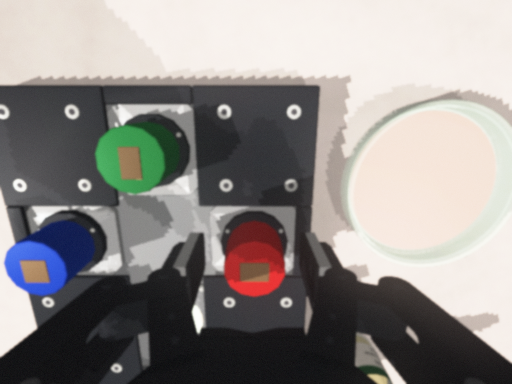

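Request:
{"fn": "jog_arm", "kwargs": {
  "targets": "0 0 -1 0 0 0 0;0 0 0 0 0 0 -0.2;0 0 0 0 0 0 -0.6;0 0 0 0 0 0 -0.6;0 0 0 0 0 0 -0.6;0 0 0 0 0 0 -0.6",
  "force": 25
}}

```text
time: 11.5
eef_pos: [0.5516, 0.3371, 0.0216]
tcp_rot: [0.184, 0.983, -0.0, -0.0]
contact_force: [-0.4, 0.5, -1.2]
opening: 0.338
```

Run:
```python
from carr import *
st()
```

```text
t 11.5 pos [551.6 337.1  21.6] tray [-0.1 51.4] F tray [-0.55  0.36] -1.16 M [-0.02 -0.01 -0.01] open 28.7
 yaw err deg -0.01 toolz [-3.e-04 -6.e-04 -1.e+00]
```

Request:
{"fn": "jog_arm", "kwargs": {
  "targets": "-2.2 -5.6 0 0 0 0 -0.6;-2.2 -5.6 0 0 0 0 -0.6;-2.2 -5.6 0 0 0 0 -0.6;0 0 0 0 0 0 -0.6;0 0 0 0 0 0 -0.6"
}}

```text
time: 11.92
eef_pos: [0.5437, 0.318, 0.0213]
tcp_rot: [0.184, 0.983, -0.001, -0.0]
contact_force: [0.5, 0.4, -0.9]
opening: 0.343
```

Run:
```python
from carr import *
st()
```

```text
t 11.92 pos [543.7 318.   21.3] tray [-0.6 30.8] F tray [0.33 0.59] -0.93 M [0.02 0.01 0.03] open 29.2
 yaw err deg -0.02 toolz [-0.0011 -0.0012 -1.    ]
```

Request:
{"fn": "jog_arm", "kwargs": {
  "targets": "-2 -5.6 0 0 0 0 -0.6;-2 -5.6 0 0 0 0 -0.6;-2 -5.6 0 0 0 0 -0.6;-2 -5.6 0 0 0 0 -0.6;0 0 0 0 0 0 -0.6;0 0 0 0 0 0 -0.6"
}}

```text
time: 12.42
eef_pos: [0.5347, 0.2927, 0.0214]
tcp_rot: [0.184, 0.983, -0.001, -0.001]
contact_force: [-0.3, 0.6, -0.2]
opening: 0.342
```

Run:
```python
from carr import *
st()
d=shot('wrist','w8');carriers(d,(20,490,10,330))
```

```text
t 12.42 pos [534.7 292.7  21.4] tray [0.2 3.9] F tray [-0.54  0.48] -0.15 M [ 0.03 -0.    0.04] open 29.1
 yaw err deg -0.05 toolz [-0.0013 -0.0013 -1.    ]
red [534.9 292.4] tray [0.5 3.7] 0.33
green [485.1 307.4] tray [-51.3  -0.2] 0.52
blue [514.4 241.7] tray [ -0.3 -51. ] 0.66
```

View pics/w8.png

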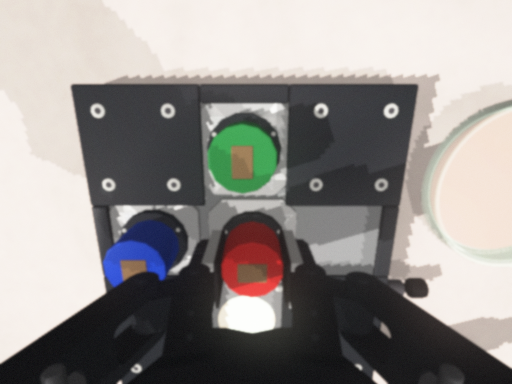

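Request:
{"fn": "jog_arm", "kwargs": {
  "targets": "-1.3 -3.5 0 0 0 0 -0.6;0 0 0 0 0 0 -0.6;0 0 0 0 0 0 -0.6"
}}

```text
time: 12.72
eef_pos: [0.5335, 0.2892, 0.0215]
tcp_rot: [0.184, 0.983, -0.001, -0.0]
contact_force: [0.5, -0.8, -1.2]
opening: 0.342
```

Run:
```python
from carr import *
st()
```

```text
t 12.72 pos [533.5 289.2  21.5] tray [0.4 0.3] F tray [ 0.73 -0.55] -1.15 M [ 0.02  0.01 -0.02] open 29.0
 yaw err deg -0.03 toolz [-9.0e-04 -1.1e-03 -1.0e+00]
```

Request:
{"fn": "jog_arm", "kwargs": {
  "targets": "2.7 -1.4 0 0 0 0 -0.6;2.8 -1.1 0 0 0 0 -0.6;0 0 0 0 0 0 -0.6"
}}

```text
time: 12.97
eef_pos: [0.5396, 0.2869, 0.0216]
tcp_rot: [0.184, 0.983, -0.001, -0.0]
contact_force: [0.4, 0.4, -1.5]
opening: 0.34
```

Run:
```python
from carr import *
st()
```

```text
t 12.97 pos [539.6 286.9  21.6] tray [6.9 0.3] F tray [0.24 0.54] -1.53 M [-0.01 -0.    0.05] open 28.9
 yaw err deg 0.01 toolz [-4.e-04 -1.e-03 -1.e+00]
```

Request:
{"fn": "jog_arm", "kwargs": {
  "targets": "2.7 -1.4 0 0 0 0 -0.6;2.7 -1.4 0 0 0 0 -0.6;0 0 0 0 0 0 -0.6"
}}

```text
time: 13.22
eef_pos: [0.5439, 0.2838, 0.0212]
tcp_rot: [0.184, 0.983, -0.001, -0.003]
contact_force: [-0.6, -0.4, -0.4]
opening: 0.34
```

Run:
```python
from carr import *
st()
```

```text
t 13.22 pos [543.9 283.8  21.2] tray [11.9 -1. ] F tray [-0.41 -0.57] -0.4 M [0.08 0.02 0.03] open 28.9
 yaw err deg 0.01 toolz [-0.0058 -0.0017 -1.    ]
```

Request:
{"fn": "jog_arm", "kwargs": {
  "targets": "2.8 -1.1 0 0 -0.2 0 -0.6;2.8 -1.1 0 0 0 0 -0.6;2.8 -1.1 0 0 0 0 -0.6;0 0 0 0 0 0 -0.6"
}}

```text
time: 13.55
eef_pos: [0.5509, 0.2812, 0.0214]
tcp_rot: [0.184, 0.983, -0.001, -0.003]
contact_force: [-0.2, -1.3, -0.8]
opening: 0.344
```

Run:
```python
from carr import *
st()
```

```text
t 13.55 pos [550.9 281.2  21.4] tray [19.4 -1. ] F tray [ 0.32 -1.32] -0.76 M [-0.19  0.03 -0.05] open 29.2
 yaw err deg 0.02 toolz [-0.0071 -0.0011 -1.    ]
```

Request:
{"fn": "jog_arm", "kwargs": {
  "targets": "4.7 -1.6 0 0 -0.3 0 -0.6;4.7 -1.6 0 0 0 0 -0.6;4.7 -1.6 0 0 0 0 -0.6;4.7 -1.6 0 0 0 0 -0.6;0 0 0 0 0 0 -0.6;0 0 0 0 0 0 -0.6"
}}

```text
time: 14.05
eef_pos: [0.572, 0.273, 0.0212]
tcp_rot: [0.184, 0.983, -0.002, -0.001]
contact_force: [-2.1, 0.8, 0.7]
opening: 0.341
```

Run:
```python
from carr import *
st()
d=shot('wrist','w9');carriers(d,(20,490,10,330))
```

```text
t 14.05 pos [572.  273.   21.2] tray [42.1 -1. ] F tray [-2.29 -0.01] 0.68 M [0.04 0.33 0.09] open 29.0
 yaw err deg 0.03 toolz [-0.0017 -0.0028 -1.    ]
red [572.2 272.8] tray [42.4 -1.1] 0.41
green [486. 307.] tray [-50.4  -0.4] 0.52
blue [515.1 241.4] tray [  0.5 -51. ] 0.37
```

View pics/w9.png

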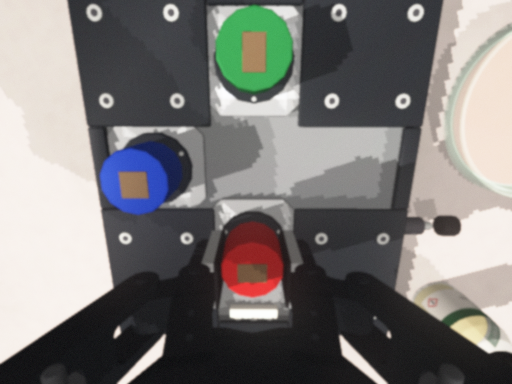

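Request:
{"fn": "jog_arm", "kwargs": {
  "targets": "1.9 -0.7 0 0 0 0 -0.6;1.9 -0.7 0 0 0 0 -0.6;1.9 -0.7 0 0 0 0 -0.6;0 0 0 0 0 0 -0.6"
}}

```text
time: 14.43
eef_pos: [0.5783, 0.2705, 0.0212]
tcp_rot: [0.183, 0.983, -0.002, -0.0]
contact_force: [-0.2, -1.5, -0.9]
opening: 0.34
```

Run:
```python
from carr import *
st()
```

```text
t 14.43 pos [578.3 270.5  21.2] tray [48.8 -1. ] F tray [ 0.32 -1.44] -0.92 M [-0.18  0.03 -0.01] open 28.9
 yaw err deg 0.06 toolz [-0.0012 -0.0032 -1.    ]
```

Request:
{"fn": "jog_arm", "kwargs": {
  "targets": "1.4 -0.5 0 0 0 0 -0.6;1.4 -0.5 0 0 0 0 -0.6;0 0 0 0 0 0 -0.6"
}}

```text
time: 14.68
eef_pos: [0.5838, 0.2686, 0.0218]
tcp_rot: [0.183, 0.983, -0.002, 0.003]
contact_force: [2.5, -3.3, -0.9]
opening: 0.346
```

Request:
{"fn": "jog_arm", "kwargs": {
  "targets": "0.9 -0.3 0 0 0 0 -0.6;0.9 -0.3 0 0 0 0 -0.6"
}}

```text
time: 14.85
eef_pos: [0.5868, 0.2676, 0.0221]
tcp_rot: [0.183, 0.983, -0.001, 0.004]
contact_force: [-0.7, 0.3, -1.2]
opening: 0.342
```

Run:
```python
from carr import *
st()
```

```text
t 14.85 pos [586.8 267.6  22.1] tray [57.8 -0.7] F tray [-0.8   0.02] -1.2 M [-0.04 -0.04 -0.  ] open 29.1
 yaw err deg 0.08 toolz [ 0.0073 -0.0043 -1.    ]
```

Request:
{"fn": "jog_arm", "kwargs": {
  "targets": "0.6 -0.2 0 0 0.3 0 -0.6"
}}

```text
time: 14.93
eef_pos: [0.5873, 0.2677, 0.0221]
tcp_rot: [0.184, 0.983, -0.002, 0.001]
contact_force: [-0.2, -0.0, -0.9]
opening: 0.338
```

Request:
{"fn": "jog_arm", "kwargs": {
  "targets": "0.6 -0.2 0 0 0 0 -0.6"
}}

```text
time: 15.02
eef_pos: [0.5879, 0.2678, 0.022]
tcp_rot: [0.184, 0.983, -0.001, 0.001]
contact_force: [-0.4, 0.6, -0.5]
opening: 0.339
```

Request:
{"fn": "jog_arm", "kwargs": {
  "targets": "0.6 -0.2 0 0 0 0 -0.6"
}}

```text
time: 15.1
eef_pos: [0.5884, 0.2679, 0.0219]
tcp_rot: [0.184, 0.983, -0.001, 0.001]
contact_force: [0.3, 0.1, 0.2]
opening: 0.341
```

Request:
{"fn": "jog_arm", "kwargs": {
  "targets": "0.6 -0.4 0 0 0 0 -0.6"
}}

```text
time: 15.18
eef_pos: [0.5889, 0.2678, 0.0218]
tcp_rot: [0.184, 0.983, -0.001, 0.0]
contact_force: [0.5, 0.9, -0.8]
opening: 0.343
```

Request:
{"fn": "jog_arm", "kwargs": {
  "targets": "0.6 -0.4 0 0 0 0 -0.6"
}}

```text
time: 15.27
eef_pos: [0.5893, 0.2676, 0.0217]
tcp_rot: [0.184, 0.983, -0.001, 0.0]
contact_force: [0.2, 1.0, -0.9]
opening: 0.341
```

Request:
{"fn": "jog_arm", "kwargs": {
  "targets": "0.6 -0.4 0 0 0 0 -0.6"
}}

```text
time: 15.35
eef_pos: [0.5898, 0.2674, 0.0216]
tcp_rot: [0.184, 0.983, -0.001, 0.0]
contact_force: [-0.6, -0.4, -0.0]
opening: 0.34
```

Run:
```python
from carr import *
st()
```

```text
t 15.35 pos [589.8 267.4  21.6] tray [60.7  0.3] F tray [-0.42 -0.61] -0.04 M [-0.02 -0.03  0.06] open 28.9
 yaw err deg 0.03 toolz [-1.0e-04 -1.1e-03 -1.0e+00]
```

Request:
{"fn": "jog_arm", "kwargs": {
  "targets": "0.6 -0.4 0 0 0 0 -0.6;0.6 -0.4 0 0 0 0 -0.6"
}}

```text
time: 15.52
eef_pos: [0.5909, 0.2667, 0.0214]
tcp_rot: [0.184, 0.983, -0.001, -0.0]
contact_force: [0.4, -0.6, -1.4]
opening: 0.339
```

Request:
{"fn": "jog_arm", "kwargs": {
  "targets": "0.6 -0.4 0 0 0 0 -0.6;0.6 -0.4 0 0 0 0 -0.6"
}}

```text
time: 15.68
eef_pos: [0.5921, 0.2659, 0.0214]
tcp_rot: [0.184, 0.983, -0.001, -0.0]
contact_force: [0.8, 0.7, -1.0]
opening: 0.342
```

Run:
```python
from carr import *
st()
d=shot('wrist','w10');carriers(d,(20,490,10,330))
```

```text
t 15.68 pos [592.1 265.9  21.4] tray [63.4 -0.3] F tray [0.47 0.93] -1.03 M [ 0.01  0.06 -0.  ] open 29.1
 yaw err deg 0.04 toolz [-5.e-04 -1.e-03 -1.e+00]
red [592.9 265.5] tray [64.3 -0.4] 0.31
green [485.7 307. ] tray [-50.7  -0.5] 0.32
blue [515.3 241.3] tray [  0.7 -51. ] 0.47
```

View pics/w10.png

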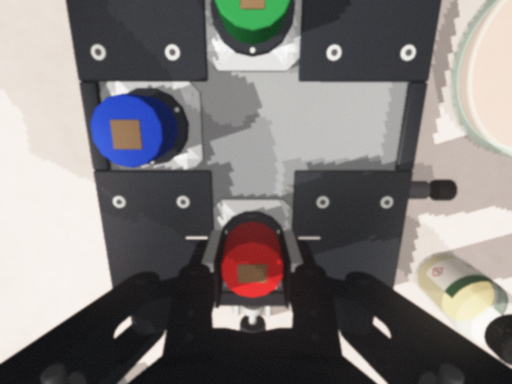

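Red is at about x = 64 and free, with the plate near the hidden stop bar. I keep creeping.

Request:
{"fn": "jog_arm", "kwargs": {
  "targets": "0.6 -0.3 0 0 0 0 -0.6"
}}

```text
time: 15.82
eef_pos: [0.5924, 0.2656, 0.0214]
tcp_rot: [0.184, 0.983, -0.001, -0.001]
contact_force: [-2.8, 1.1, 0.3]
opening: 0.342
```

Request:
{"fn": "jog_arm", "kwargs": {
  "targets": "0.6 -0.3 0 0 0 0 -0.6"
}}

```text
time: 15.9
eef_pos: [0.5923, 0.2655, 0.0212]
tcp_rot: [0.184, 0.983, -0.001, -0.002]
contact_force: [-2.2, 1.0, 1.1]
opening: 0.342
```

Request:
{"fn": "jog_arm", "kwargs": {
  "targets": "0.6 -0.3 0 0 0 0 -0.6"
}}

```text
time: 15.98
eef_pos: [0.5924, 0.2655, 0.0212]
tcp_rot: [0.184, 0.983, -0.0, -0.003]
contact_force: [-2.9, 0.5, 2.2]
opening: 0.343
```

Run:
```python
from carr import *
st()
```

```text
t 15.98 pos [592.4 265.5  21.2] tray [63.8 -0.5] F tray [-2.89 -0.61] 2.22 M [0.26 0.46 0.01] open 29.1
 yaw err deg -0.0 toolz [-0.0053  0.     -1.    ]
```

Request:
{"fn": "jog_arm", "kwargs": {
  "targets": "1 -0.4 0 0 0 0 -0.6"
}}

```text
time: 16.07
eef_pos: [0.5925, 0.2655, 0.0213]
tcp_rot: [0.184, 0.983, -0.001, -0.004]
contact_force: [-4.9, 0.9, 3.3]
opening: 0.344
```

Request:
{"fn": "jog_arm", "kwargs": {
  "targets": "1.3 -0.5 0 0 0 0 -0.6"
}}

```text
time: 16.15
eef_pos: [0.5925, 0.2655, 0.0214]
tcp_rot: [0.184, 0.983, -0.001, -0.006]
contact_force: [-6.2, 2.0, 3.5]
opening: 0.342
```

Run:
```python
from carr import *
st()
```

```text
t 16.15 pos [592.5 265.5  21.4] tray [63.9 -0.6] F tray [-6.49 -0.35] 3.5 M [ 0.41  1.07 -0.03] open 29.1
 yaw err deg -0.02 toolz [-1.130e-02  8.000e-04 -9.999e-01]
```

Request:
{"fn": "jog_arm", "kwargs": {
  "targets": "0.2 -0.1 0 0 0 0 -0.6;0 0 0 0 0 0 0;0 0 0 0 0 0 0.2;0 0 0 0 0 0 0.2;0 0 0 0 0 0 0.2;0 0 0 0 0 0 0.2"
}}

```text
time: 16.65
eef_pos: [0.596, 0.2647, 0.0226]
tcp_rot: [0.184, 0.983, -0.0, -0.002]
contact_force: [-0.4, 0.1, -0.0]
opening: 0.599
```

Run:
```python
from carr import *
st()
d=shot('wrist','w11');carriers(d,(20,490,10,330))
```

```text
t 16.65 pos [596.  264.7  22.6] tray [67.5 -0. ] F tray [-0.42 -0.06] -0.03 M [-0.01  0.    0.  ] open 50.9
 yaw err deg 0.03 toolz [-3.1e-03  1.0e-04 -1.0e+00]
red [592.8 265.2] tray [64.3 -0.7] 0.65
green [485.8 307. ] tray [-50.6  -0.5] 0.44
blue [515.4 241.2] tray [  0.8 -51.1] 0.6
```

View pics/w11.png

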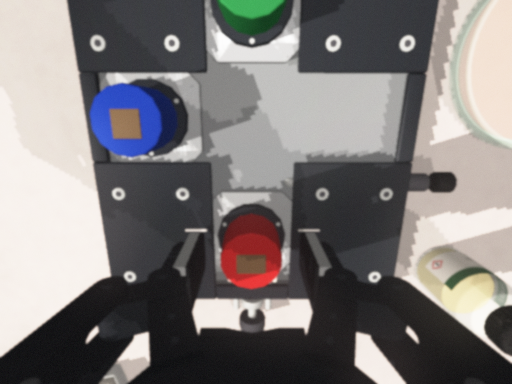

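Request:
{"fn": "jog_arm", "kwargs": {
  "targets": "0 0 10 0 0 0 0.2;0 0 15 0 0 0 0.2;0 0 20 0 0 0 0.2;0 0 20 0 0 0 0.2;-10 0 25 0 0 0 0.2;-20 5 25 0 0 0 0.2;-20 5 20 0 0 0 0.2;0 0 0 0 0 0 0.2;0 0 0 0 0 0 0.2"
}}

```text
time: 17.45
eef_pos: [0.5457, 0.2742, 0.1738]
tcp_rot: [0.184, 0.983, 0.002, 0.003]
contact_force: [-0.6, -0.2, 0.6]
opening: 0.598
```

Run:
```python
from carr import *
st()
d=shot('wrist','w12');carriers(d,(20,490,10,330))
cv2.imwrite('pics/w12z.png',cv2.resize(d['pixels'][0:300,100:400],None,fx=2,fy=2,interpolation=cv2.INTER_CUBIC))
```

```text
t 17.45 pos [545.7 274.2 173.8] tray [17.1 -9.3] F tray [-0.44 -0.42] 0.63 M [ 0.01 -0.02 -0.01] open 50.8
 yaw err deg -0.05 toolz [ 0.0057  0.0023 -1.    ]
red [592.1 265.5] tray [63.6 -0.7] 0.25
green [485.3 307. ] tray [-51.1  -0.6] 0.16
blue [515.3 241. ] tray [  0.7 -51.3] 0.39
```

View pics/w12z.png

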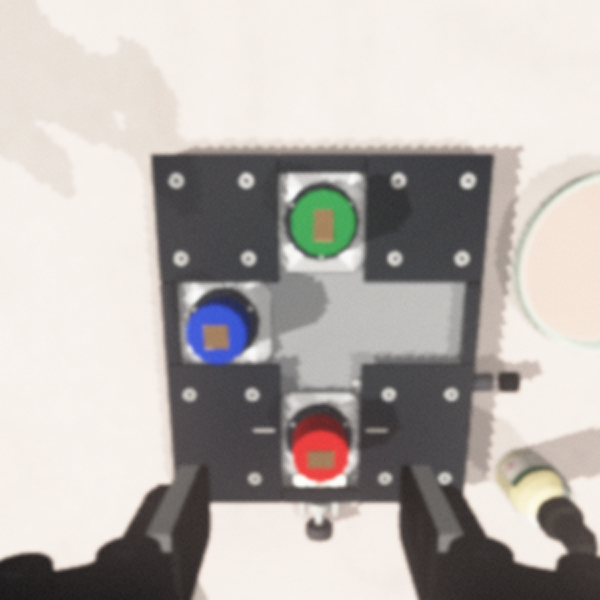

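Run:
```python
from carr import *
print(sign_off()); st()
```

```text
the job is handed in; nothing more can be done
None
the job is handed in; nothing more can be done
```

The exchange is done and handed in at about 17.5 s of the 64 s allowed. The green carrier is in the near bay and the red carrier is home in the viewing station.

- **Green:** I slid it back through the crossing into the near bay until I felt the rubber pad at 6.6 N, then let go. The last picture puts it at tray x ≈ -51 mm; home is -52, and the picture's tray frame is about 0.7 mm off.
- **Red:** I slid it from the left bay to the crossing and on past the spring catch. I crept up to the stop, felt it firm at about 6.5 N, and let go. After release it stands at about x = 64 mm, unchanged within about 0.7 mm. The catch pin shows out behind it.
- **Blue, dish and bottle:** Blue is still in its bay. I never touched the dish or the bottle; they look unmoved in the wrist pictures, but I did not measure them again.
- **Gripper:** It was clear above the tray when I handed in, and the force readings were only noise.

Readings that disagreed slightly:
- The wrist pictures and the arm's own position differed by 1 to 2 mm along the tray. I went by the felt contacts instead.
- When the catch sprang out behind the red carrier, it went a few millimetres further than commanded. That ended well short of the stop.

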